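Lock a rod foot into the bench rail

ROBOT

A 6-joint arm with a two-finger parallel gripper is mounted at the origin on the work surface. World frame = base frame: x ahead of the robot, y to its left, z up, the work surface at z = 0. Lengths are in m, angles in rad, forces in N, time in s.
With the tool pointing down it reaches from about 0.35 to 0.725 m from the base axis. Payload 6 kg.
Tool frame: the origin (TCP) lies midway between the tips of the shut fingers; the grasp point (between the pads) lies 19 mm behind it (robot.tcp_to_grasp is the distance from the TCP to the grasp point, in m); z points along the fingers, y is the direction in which the jaws open and shut (so a half turn about z gives the same grasp; the last joint's range is limited). The gripper opens to 85 mm and grips with 20 to 120 N. Pads are 22 mm wide; open, the fingers measure 114 mm over their backs; the gripper's body (76 mm by 85 mm) begins 54 mm behind the grasp point. The pads swing forward as they close: fully open they stand 13 mm farther back than shut.
Start: joints at [-0.963, 0.04, 0.085, 0, -1.615, -0.334], TCP at [0.162, -0.578, 0.231] pointing down, gripper open.
Joint ranges: [-2.56, 2.56], [-1.29, 2.01], [-1.08, 1.49], [-3.29, 1.98], [-2.81, -0.18], [-2.99, 2.99]. Speed limits (rad/s): [2.57, 2.57, 3.01, 3.14, 3.14, 3.14].

INTERFACE

Orientations are given as [roll, pitch, yaw] about the fixed x, y, z axes, in that order (R = Rz(yaw) Ry(pitch) Rx(roll)).
In Python, from cell import robot, cams, outline_of gives the robot as it stands. Calls block until the motion is done:
- robot.move_ptp(position, orientation): joint-space move of the TCP to a pose.
- robot.movel(position, frame=None, v=0.15, contact_N=None): straight line of the TCP; frame=None keeps the orientation; v is the mean speed in m/s. With contact_N (N) it stops when the force on the tool has changed by that much, and returns True; else False.
- robot.goto_joints(angles): joint-space move.
- robot.let_go() and robot.close(): open the fingers fully, or close them until they stop; the grip force is fixed at half the most.
- robot.hold(seconds).
- robot.ik(position, orientation): joint angles nearest the present ones, or None.
- robot.get_state(): the state.
- cams.snapshot(name): name is "side" or "top"; returns the picture (420x560x3 uint8, blue, green, red); there is no depth.
- cams.calibration(name): a dict with "vfov" (degrees; the focal length in pixels is half the picture's height over the tangent of half this angle, whatever the lens; pixels are square), "cx", "cy" (the principal point, pixels), "dist_coeffs" ([k1, k2, p1, p2, k3] as OpenCV has them; the pictures are not rectified), "world_to_cam" (4x4, takes a point from world to camera coordinates). Camera axes: x right, y down, z forward; pixel columns grow to the right and rows downward; lengths in m; the calibration is good to about 2 mm. A picture is of the moment at which its call begins. calibration takes no time and is no camera call.
A pose or a line that the arm cannot do raises robot.Unreachable and nothing moves.
- robot.hand_in(): hands the job in, once; it reports no verdict.
Trained networks look in the newest picture that a camera, given by its name, has taken for a name from the list of things; names that differ only in an ending like _2 or _b are one class to them, and where a whole thing is asked for, a point or a joint stands for the part that bears it (a point fixed in the world has none). Each returns a list of dicts, best first, with "p" (0 to 1); they miss things now and then, are a little off and sometimes report something else, mostly with a low value. They report only what shows in the picture. A call takes as long as a camera call. They do not tell look-alikes from the thing itself.
- outline_of(label, camera): "pixels" (420x560 bool, what is visible of it) and "uv" ([column, row] in pixels, amid what is visible of it).
The state is a dict: "t": time; "joints": joint angles; "qvel": joint speeds; "joint_torque": joint torques, N m; "tcp_pos": TCP position; "ee_rot": TCP orientation; "force": force on the tool from outside, world axes, zero at the start; "ft_torque": the same for the moment, N m; "finger_gap": finger opening in m.
Only numpy, scipy, OpenCV 4.12 (cv2) and the standard library are available. Lean on these libraries where they do the work, as an engineer would, in place of code of your own. Each camera call takes 0.05 s, during which the arm holds its last target. There are 200 camera calls.

TASK

Take the loose rod foot and lower its spring nut lengthwise into the slot of the bench rail, on the long open side of the orange stop. Push it down against its spring and slide it along until its round flange touches the stop, then, still pressed below the lips, twist it a quarter turn and let it up so that its grooves catch the rail's lips, still up against the stop, and let go. Press and bump gently (15 N is plenty) and leave everything else where it is.

Things in the scene. Friction and masses are not known exactly. Their poses are not given: they have to be found in the camera images.
- foot_mid (a point): Centre of the square aluminium grip block, 26 x 26 x 50 tall, of the loose rod foot (about 200 g), dark bore on top; x = the nut's LONG axis, block faces parallel to x and y, z up. The foot stands on its sprung pad, this point 78 above the pad's underside (spring relaxed). 25 below it the block ends on a dark round flange 32 dia, 8 thick, orange marks over the nut's ends
- foot_nut (a point): Centre of the underside of the foot's steel nut, 58 below foot_mid, same axes. Nut 42 (x) x 21 (y), 6 thick, plus a ridge 4 tall, 3.5 wide across each end: the grooves lie between ridge and the 19 dia neck, 9.5 to 17.5 from the centre, floor 52 below foot_mid. Under it a coil spring with a round pad 21 dia, 20 below the nut when relaxed; it yields 16 mm, 4.2 N to start, then 0.7 N per mm
- rail: Aluminium channel fixed on the bench, 440 long (its y), 60 wide (x), 32 tall, slot 24 wide along the middle of its top, black end caps. Origin: centre of its underside on the bench. Inside: floor at z = 3, 54 wide. Lips 4 thick, their edges (3 thick) turned down along the slot to z = 23. Another foot is already fixed in it at y = +190. Friction varies
- slot (a point): Centre of the slot's mouth, 32 above the rail's origin, axes as the rail's. Heights of foot_mid above the BENCH: pad meets the channel floor at 81; nut clear under the lip edges, free to turn, below 71; flange would hit the lips at 65; locked (nut across the rail, grooves up against the lip edges) 75
- stop: Orange stop block fixed across the rail's top, 40 (x) x 16 (y, along the rail) x 14 tall; origin: centre of its underside, 32 above the bench; axes as the rail's. The foot goes on its -y side, away from the foot already mounted; its flange touches when foot_mid is at y = -24 from the stop. Rigid, and the measured place is not exact enough to rest against it: feel for it
- beaker: bystander: glass beaker 68 dia, 85 tall, origin at its underside
- amber: bystander: amber bottle 60 dia, 130 tall, origin at its underside
- jar: bystander: glass jar with red lid 68 dia, 75 tall, origin at its underside
- wash: bystander: green wash bottle, white cap, 66 dia, 110 tall, origin at its underside
- spare_stop: bystander: blue spare stop block 40 x 16 x 14, origin at its underside
- driver: bystander: screwdriver with orange handle, 150 long, lying
Things that resemble listed ones, but are neither listed nor needed, are in the scene too. Several things look just like the part that bears foot_mid: the one meant starts farthest from the robot's base.

How it is judged:
On the way, in this order (a step that is already met when the one before it is completed fails the run):
1. the nut is down in the slot, lengthwise (x of foot_mid in the frame of rail between -0.004 and 0.004 m and z of foot_mid in the frame of rail below 0.078 m and angle between the x axis of foot_mid and the y axis of rail, either way round below 0.2 rad), for 0.1 s.
2. its flange is pushed against the stop (more than 2 N), the nut still in the slot lengthwise (contact force between foot and stop above 2 N and z of foot_mid in the frame of rail below 0.078 m and angle between the x axis of foot_mid and the y axis of rail, either way round below 0.3 rad), for 0.1 s.
3. pressed below the lips, it is turned a quarter turn (z of foot_mid in the frame of rail below 0.0735 m and angle between the x axis of foot_mid and the x axis of rail, either way round below 0.2 rad), for 0.05 s.
At the end, for the whole second after the job is handed in: The foot stands upright (within 0.08 rad) in the rail, its nut turned across the slot (within 0.2 rad), risen so that its grooves hold the lip edges (height within 1.8 mm of the locked height, centred within 3.5 mm), its flange within 3.5 mm of the stop, at rest and released (z of foot_mid in the frame of rail between 0.0732 and 0.0768 m and x of foot_mid in the frame of rail between -0.0035 and 0.0035 m and y of foot_mid in the frame of stop between -0.0275 and -0.022 m and angle between the x axis of foot_mid and the x axis of rail, either way round below 0.2 rad and angle between foot_mid's own z axis and vertical below 0.08 rad and linear speed of foot below 0.01 m/s and contact force between the fingers and foot below 0.1 N); the robot touches nothing.
It fails at once if the foot is pressed on the rail with more than 40 N, all contacts added (contact force between foot and rail above 40 N).
It fails at once if the foot is pushed against the stop with more than 30 N (contact force between foot and stop above 30 N).
It fails at once if a bystander is moved by more than 20 mm (distance of any of beaker, amber, jar, wash, spare_stop, driver from where it was at the start of the episode above 0.02 m).
It also fails if it takes over 64 s, if anything falls off the work surface, if the arm or the gripper's body presses on something with over 40 N, if the wrist force passes 120 N, or if a joint passes its speed limit or range.

## Working session

There is one attempt and no reset: what is moved stays moved. The work goes in short steps, each a Python script; the robot and the scene stay as the last script left them, time stands still between calls to the robot, and variables do not carry over. Pictures are saved under pics/ and viewed, about 8 in all and at most 12, crops included, and the job is handed in when it is done.

```bash
mkdir -p pics; ls; python3 - <<'E'
from cell import robot,cams,outline_of
import cv2,numpy as np
for n in("top","side"):
    im=cams.snapshot(n); cv2.imwrite(f"pics/{n}0.png",im); c=cams.calibration(n); print(n,c)
    for l in("foot_mid","rail","stop","beaker","amber","jar","wash","spare_stop","driver"):
        for d in outline_of(l,n): print(l,np.round(d["uv"]),round(d["p"],2),d["pixels"].sum())
print(robot.get_state())
E
```

```text
pics
top {'vfov': 46.44335019472095, 'cx': 283.73930683540954, 'cy': 204.91387281722413, 'dist_coeffs': array([0.04234193, 0.        , 0.        , 0.        , 0.        ]), 'world_to_cam': array([[ 0.00195651, -0.99962284,  0.02739247, -0.02376783],
       [-0.98262162, -0.00700611, -0.18548763,  0.58596499],
       [ 0.18560959, -0.02655353, -0.98226473,  1.07710204],
       [ 0.        ,  0.        ,  0.        ,  1.        ]])}
foot_mid [261. 266.] 0.58 217
foot_mid [252. 297.] 0.54 222
foot_mid [292. 313.] 0.54 188
rail [254. 211.] 0.71 4990
stop [120. 260.] 0.44 822
beaker [434. 270.] 0.93 871
beaker [258. 212.] 0.6 5006
amber [121. 259.] 0.56 857
jar [194. 135.] 0.83 796
jar [256. 209.] 0.69 5025
jar [295. 119.] 0.53 386
wash [379. 134.] 0.86 848
wash [254. 212.] 0.69 5049
wash [180. 260.] 0.33 134
spare_stop [182. 260.] 0.67 131
driver [380. 138.] 0.68 820
driver [299. 119.] 0.62 306
side {'vfov': 55.39000009447655, 'cx': 277.7664192527319, 'cy': 205.3071980277858, 'dist_coeffs': array([-0.08292548,  0.        ,  0.        ,  0.        ,  0.        ]), 'world_to_cam': array([[
[... 560 characters left out ...]
 318.] 0.78 211
driver [204. 170.] 0.85 300
{'t': 1.0, 'joints': array([-9.63292159e-01,  4.01754378e-02,  8.47918466e-02,  1.04378094e-05,
       -1.61550712e+00, -3.33689260e-01]), 'qvel': array([-0.00260476,  0.00065128,  0.00225072,  0.00015492, -0.00054982,
        0.00058109]), 'joint_torque': array([-1.38791514e-03, -3.67931342e+01,  3.47434080e+01,  6.93314418e+00,
       -1.23091217e-03,  2.23826009e-05]), 'tcp_pos': array([ 0.16224234, -0.57761956,  0.23127269]), 'ee_rot': array([ 3.14150689e+00, -4.07648696e-05, -2.86777821e+00]), 'force': array([-0.97213353, -0.31819234,  0.16126056]), 'ft_torque': array([ 0.03453291, -0.00953322, -0.00681181]), 'finger_gap': 0.08507871138471439}
```

View pics/top0.png

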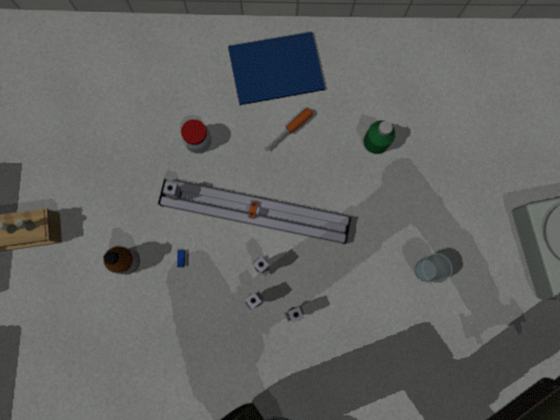

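View pics/side0.png

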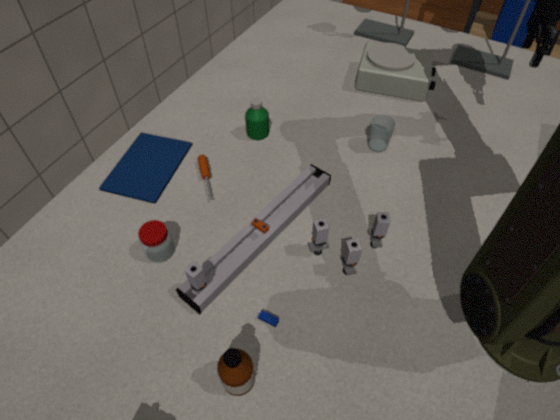

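Three look-alikes: top-view pixels (261,265), (253,299), (295,313). The farthest from the base (which is at the picture's bottom) looks like (261,265). I'll check it by position and in a close crop.

```bash
cat > h.py <<'E'
import cv2,numpy as np
from cell import robot,cams,outline_of
def cal(n):
    c=cams.calibration(n); f=210/np.tan(np.radians(c["vfov"]/2))
    return np.array([[f,0,c["cx"]],[0,f,c["cy"]],[0,0,1]]),c["dist_coeffs"],c["world_to_cam"]
def proj(n,P):
    K,d,T=cal(n); return cv2.projectPoints(np.array(P,float).reshape(-1,1,3),cv2.Rodrigues(T[:3,:3])[0],T[:3,3],K,d)[0].reshape(-1,2)
def onplane(n,uv,z):
    K,d,T=cal(n); p=cv2.undistortPoints(np.array(uv,float).reshape(-1,1,2),K,d).reshape(-1,2)
    r=np.c_[p,np.ones(len(p))]@T[:3,:3]; o=-T[:3,:3].T@T[:3,3]
    return o+r*((z-o[2])/r[:,2])[:,None]
E
python3 - <<'E'
from h import *
t=cv2.imread("pics/top0.png"); s=cv2.imread("pics/side0.png")
z=lambda im,x,y,w,h,k:cv2.convertScaleAbs(cv2.resize(im[y:y+h,x:x+w],None,fx=k,fy=k,interpolation=cv2.INTER_CUBIC),alpha=1.5)
a=z(t,155,175,200,75,4); b=z(t,235,245,80,75,5); c=z(s,300,205,100,75,4)
cv2.imwrite("pics/c1.png",np.vstack([a,np.hstack([b[:300,:400],c])]))
print(onplane("top",[[261,265],[253,299],[295,313]],.103).round(3))
E
```

```text
[[ 0.445  0.029  0.103]
 [ 0.373  0.045  0.103]
 [ 0.344 -0.044  0.103]]
```

View pics/c1.png

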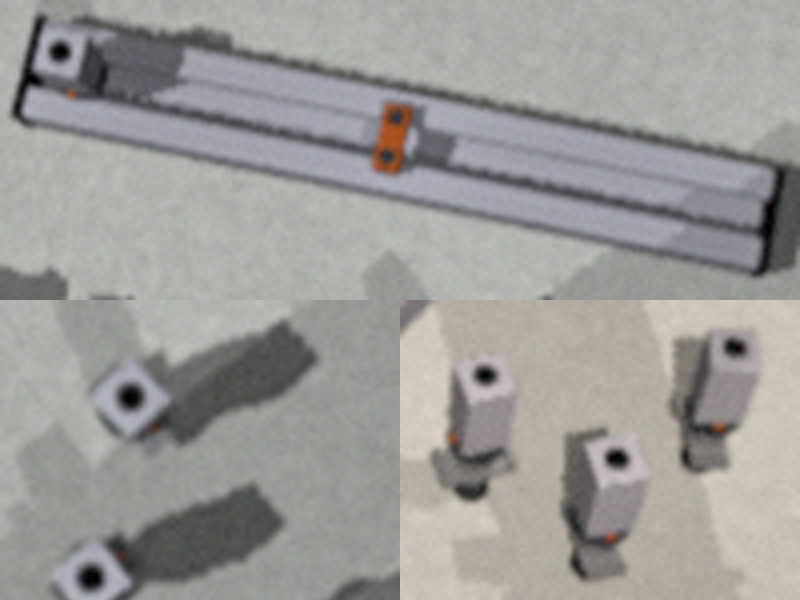

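The crop confirms that (261,265) is the far one, at about (0.445, 0.029), with its orange mark at the lower right so the nut axis is at about 45°. Next I fit the rail, stop and foot models to image edges.

```bash
cat >> h.py <<'E'
from scipy.optimize import least_squares
def place(p,L):
    c,s=np.cos(p[2]),np.sin(p[2]); L=np.asarray(L,float)
    return np.c_[p[0]+c*L[:,0]-s*L[:,1],p[1]+s*L[:,0]+c*L[:,1],L[:,2]]
def seg(a,b,n=40): return np.linspace(a,b,n)
def dt(im):
    g=cv2.GaussianBlur(cv2.resize(im,None,fx=3,fy=3,interpolation=cv2.INTER_CUBIC),(0,0),2.2)
    return cv2.distanceTransform(255-cv2.Canny(g,25,60),cv2.DIST_L2,5)/3
def fit(ims,pts,p0,sc=1.0,mask=None):
    D={n:dt(im) for n,im in ims.items()}
    def r(p):
        o=[]
        for n in D:
            uv=((proj(n,place(p,pts[n]))+.5)*3-.5).astype(np.float32)
            o.append(cv2.remap(D[n],uv[:,:1],uv[:,1:],cv2.INTER_LINEAR,borderMode=cv2.BORDER_REPLICATE)[:,0])
        return np.concatenate(o)
    s=least_squares(r,p0,loss="cauchy",f_scale=sc,x_scale=[.01,.01,.05],diff_step=1e-3)
    return s.x,np.median(abs(s.fun))
def sq(h,z): 
    c=[(-h,-h,z),(h,-h,z),(h,h,z),(-h,h,z)]
    return np.vstack([seg(c[i],c[(i+1)%4],15) for i in range(4)])
RAIL=np.vstack([seg((x,-.215,.032),(x,.16,.032),150) for x in(-.03,-.012,.012,.03)]+[seg((-.03,y,.032),(.03,y,.032),20) for y in(-.22,)])
E
python3 - <<'E'
from h import *
ims={"top":cv2.imread("pics/top0.png"),"side":cv2.imread("pics/side0.png")}
def up(u,v): return [155+u/4,175+v/4]
c=onplane("top",[up(38,20),up(780,170),up(18,122),up(762,270)],.032); print(c.round(3))
m=c.mean(0); d=(c[0]-c[1]+c[2]-c[3]); yaw=np.arctan2(-d[0],d[1])
p0=np.array([m[0],m[1],yaw]); print("rail0",p0, np.linalg.norm(c[0]-c[1]),np.linalg.norm(c[0]-c[2]))
for ns in(["top"],["side"],["top","side"]):
    print(ns,*fit({n:ims[n] for n in ns},{n:RAIL for n in ns},p0,2))
c=onplane("top",[[261,257],[269.4,265],[261.6,272.6],[253,264.4]],.103);print(c.round(4))
f0=[*c.mean(0)[:2],np.pi/4]
B=sq(.013,.103)
for ns in(["top"],["side"],["top","side"]):
    print("foot",ns,*fit({n:ims[n] for n in ns},{n:B for n in ns},f0,1))
for n in ims:
    hsv=cv2.cvtColor(ims[n],cv2.COLOR_BGR2HSV); mk=cv2.inRange(hsv,(3,150,80),(18,255,255))
    k,l,st,ce=cv2.connectedComponentsWithStats(mk)
    for i in range(1,k):
        if st[i,4]>40 : print(n,ce[i].round(1),st[i,4],onplane(n,[ce[i]],.046).round(4))
    # bore
    g=cv2.cvtColor(ims[n],cv2.COLOR_BGR2GRAY).astype(float); u,v={"top":(261,265),"side":(321,224)}[n]
    w=g[v-6:v+7,u-6:u+7]; wt=np.clip(70-w,0,None); yy,xx=np.mgrid[v-6:v+7,u-6:u+7]
    b=[(wt*xx).sum()/wt.sum(),(wt*yy).sum()/wt.sum()]; print("bore",n,b,w.min(),onplane(n,[b],.103).round(4))
E
```

```text
[[ 0.648  0.26   0.032]
 [ 0.561 -0.178  0.032]
 [ 0.587  0.269  0.032]
 [ 0.502 -0.166  0.032]]
rail0 [ 0.57471704  0.04620277 -0.19420496] 0.4466994836074559 0.061960390045065684
['top'] [ 0.57731787  0.04548558 -0.20125203] 0.21875
['side'] [ 0.57589933  0.04470821 -0.20835142] 0.86849165
['top', 'side'] [ 0.57587586  0.04109896 -0.20360216] 0.39632165
[[0.4619 0.0292 0.103 ]
 [0.4447 0.0109 0.103 ]
 [0.4284 0.0276 0.103 ]
 [0.4459 0.0463 0.103 ]]
foot ['top'] [0.44290022 0.02599254 0.75073746] 0.4973232
foot ['side'] [0.44847795 0.03969284 0.46470132] 0.93567705
foot ['top', 'side'] [0.44674185 0.03034184 0.79572813] 1.6929426
top [299.1 119.1] 211 [[ 0.7986 -0.058   0.046 ]]
top [252.5 210. ] 62 [[0.5753 0.0513 0.046 ]]
bore top [np.float64(262.1161616161616), np.float64(265.45117845117846)] 0.0 [[0.4437 0.0266 0.103 ]]
side [380.3   4.9] 549 [[ 0.6853 -1.1074  0.046 ]]
side [414.2   8.4] 210 [[ 0.5575 -1.1473  0.046 ]]
side [427.7  16.2] 75 [[ 0.494  -1.1077  0.046 ]]
side [203.6 166.2] 182 [[ 0.7865 -0.0363  0.046 ]]
side [260.1 225.6] 97 [[0.574  0.0562 0.046 ]]
side [233.3 374.8] 54 [[0.4599 0.3516 0.046 ]]
bore side [np.float64(320.7657935285054), np.float64(223.47149460708783)] 0.0 [[0.4467 0.0299 0.103 ]]
```

```bash
python3 - <<'E'
from h import *
F=(.445,.028)
for base in(0,np.pi,-np.pi):
    for P,y in((F,.78),((.564,-.017),1.368),((.572,.03),1.368),((.572,.03),-.203),((.572,.03),2.939)):
        q=robot.ik([*P,.069],[np.pi,0,y+base]); print(round(base,1),y,None if q is None else np.round(q,2))
q=robot.ik([*F,.2],[np.pi,0,.78-np.pi]); print(q)
E
```

```text
0 0.78 [ 0.52 -0.36 -0.56  0.   -1.36  1.83]
0 1.368 [ 0.33 -0.01 -0.27  0.   -1.32  2.61]
0 1.368 [ 0.4   0.01 -0.24  0.   -1.32  2.54]
0 -0.203 [ 0.4   0.01 -0.24  0.   -1.32  0.97]
0 2.939 [ 0.4   0.01 -0.24 -0.   -1.32 -2.18]
3.1 0.78 [ 0.52 -0.36 -0.56  0.   -1.36 -1.31]
3.1 1.368 [ 0.33 -0.01 -0.27  0.   -1.32 -0.53]
3.1 1.368 [ 0.4   0.01 -0.24  0.   -1.32 -0.61]
3.1 -0.203 [ 0.4   0.01 -0.24 -0.   -1.32 -2.18]
3.1 2.939 [ 0.4   0.01 -0.24  0.   -1.32  0.97]
-3.1 0.78 [ 0.52 -0.36 -0.56  0.   -1.36 -1.31]
-3.1 1.368 [ 0.33 -0.01 -0.27  0.   -1.32 -0.53]
-3.1 1.368 [ 0.4   0.01 -0.24  0.   -1.32 -0.61]
-3.1 -0.203 [ 0.4   0.01 -0.24 -0.   -1.32 -2.18]
-3.1 2.939 [ 0.4   0.01 -0.24  0.   -1.32  0.97]
[ 0.51921852 -0.38637534 -0.3455947   0.         -1.61157697 -1.31001485]
```

```bash
python3 - <<'E'
from h import *
o=[np.pi,0,.78-np.pi]
robot.move_ptp([.445,.028,.18],o)
print(robot.movel([.445,.028,.069],v=.1,contact_N=8), robot.get_state()["tcp_pos"])
robot.close(); s=robot.get_state(); print(s["t"],s["finger_gap"],s["force"])
robot.movel([.445,.028,.145],v=.1)
robot.move_ptp([.564,-.017,.135],[np.pi,0,1.368-np.pi])
robot.hold(.3); s=robot.get_state(); print(s["t"],s["finger_gap"],s["force"],s["tcp_pos"])
z=lambda im,x,y,w,h,k:cv2.convertScaleAbs(cv2.resize(im[y:y+h,x:x+w],None,fx=k,fy=k,interpolation=cv2.INTER_CUBIC),alpha=1.5)
t=cams.snapshot("top");sd=cams.snapshot("side"); cv2.imwrite("pics/top1.png",t);cv2.imwrite("pics/side1.png",sd)
cv2.imwrite("pics/c2.png",np.hstack([z(t,230,170,100,150,4),z(sd,230,130,100,150,4)]))
E
```

```text
False [0.44545529 0.02812995 0.06977905]
5.2167 0.02530779978526576 [-0.30859418  0.06449424  2.0662826 ]
7.2 0.025274650149745292 [ 0.36007093  0.89561295 -1.72234153] [ 0.5638008  -0.01657504  0.13562874]
```

View pics/c2.png

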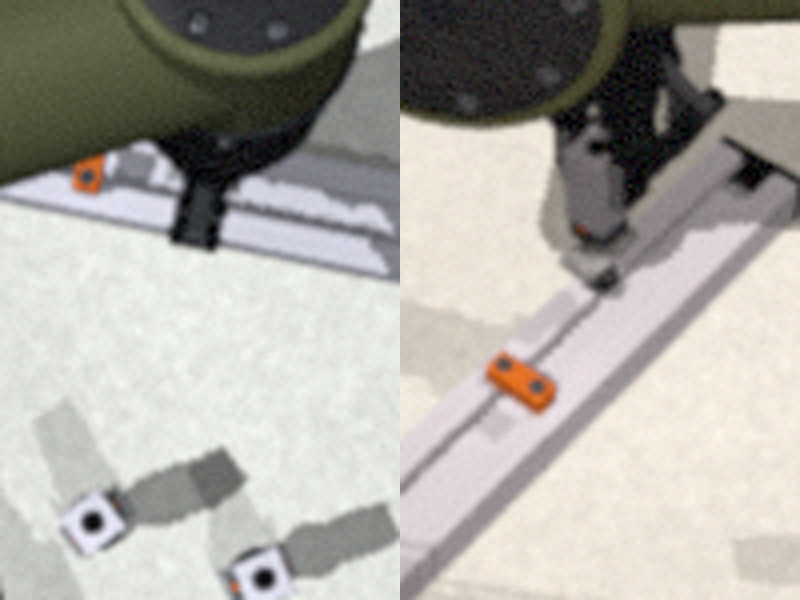

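```bash
python3 - <<'E'
from h import *
s=robot.get_state(); tp=s["tcp_pos"]; fz=tp[2]+.0082; yaw=s["ee_rot"][2]
ims={"side":cv2.imread("pics/side1.png"),"top":cv2.imread("pics/top1.png")}
sd=ims["side"]; x0,y0,w,h,k=225,160,130,98,6
im=cv2.convertScaleAbs(cv2.resize(sd[y0:y0+h,x0:x0+w],None,fx=k,fy=k,interpolation=cv2.INTER_CUBIC),alpha=1.4)
def dr(P,c,cl=False):
    q=((proj("side",P)-[x0,y0]+.5)*k-.5); cv2.polylines(im,[np.round(q*16).astype(int).reshape(-1,1,2)],cl,c,1,cv2.LINE_AA,4)
for p,c in(((.5773,.0455,-.2013),(255,0,0)),((.5759,.0411,-.2036),(0,160,0))):
    for x in(-.03,-.012,.012,.03): dr(place(p,[(x,-.22,.032),(x,.2,.032)]),c)
f=(tp[0],tp[1],yaw)
a=np.linspace(0,2*np.pi,40)
circ=lambda r,z:place(f,np.c_[r*np.cos(a),r*np.sin(a),0*a+z])
dr(circ(.016,fz-.033),(0,0,255),1); dr(circ(.0105,fz-.078),(0,0,255),1)
dr(place(f,[(x*.021,y*.0105,fz-.058) for x,y in((1,1),(1,-1),(-1,-1),(-1,1))]),(0,0,255),1)
dr(place(f,[(x*.013,y*.013,fz-.025) for x,y in((1,1),(1,-1),(-1,-1),(-1,1))]),(255,0,255),1)
cv2.imwrite("pics/ov1.png",im)
for x1,x2 in((-.22,-.02),(-.22,.16)):
  L=np.vstack([seg((x,x1,.032),(x,x2,.032),120) for x in(-.03,-.012,.012,.03)])
  print(fit({"side":cv2.imread("pics/side0.png")},{"side":L},[.5765,.045,-.203],1),fit({"top":cv2.imread("pics/top0.png")},{"top":L},[.5765,.045,-.203],1))
E
```

```text
(array([ 0.57398802,  0.03630965, -0.20026122]), np.float32(0.65406734)) (array([ 0.57726252,  0.04689223, -0.19980699]), np.float32(0.19791667))
(array([ 0.57558457,  0.04330829, -0.20306154]), np.float32(0.7620994)) (array([ 0.57697561,  0.04441337, -0.20169352]), np.float32(0.20833334))
```

View pics/ov1.png

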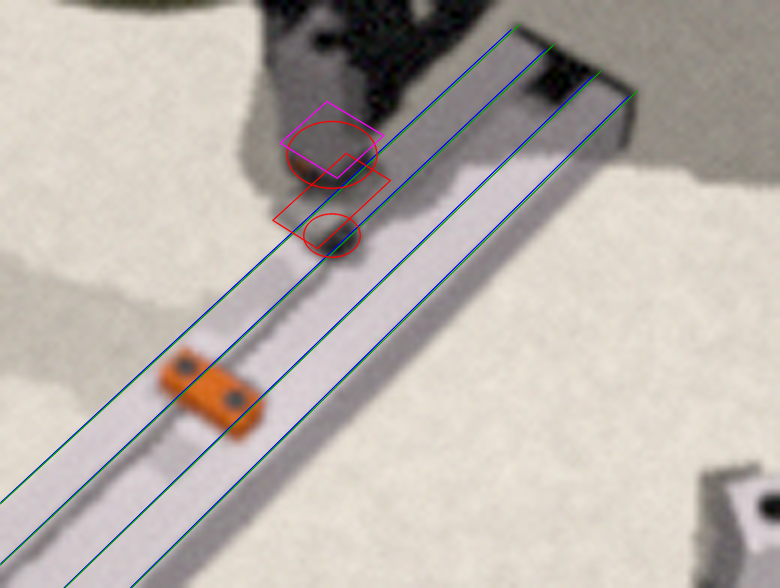

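Foot is in the jaws, nut along the rail. The side overlay sits about 1.5 px off, within calibration error, so I'll use the top-view rail fit and feel for the slot as I lower.

```bash
cat >> h.py <<'E'
P=np.array([.5771,.0455,-.2015])
def W(x,y,z): return place(P,[(x,y,z)])[0]
def loc(p):
    c,s=np.cos(P[2]),np.sin(P[2]); d=np.array(p[:2])-P[:2]; return np.array([c*d[0]+s*d[1],-s*d[0]+c*d[1],p[2]+.0082])
def st(m=""):
    s=robot.get_state(); c,si=np.cos(P[2]),np.sin(P[2]); f=s["force"]
    print(m,"t%.2f"%s["t"],"loc mm",(loc(s["tcp_pos"])*1e3).round(1),"F rail",np.round([c*f[0]+si*f[1],-si*f[0]+c*f[1],f[2]],1),"gap %.4f"%s["finger_gap"]); return s
DZ=.0082
INS=[np.pi,0,P[2]+np.pi/2-np.pi]
E
python3 - <<'E'
from h import *
st("now")
robot.move_ptp(W(0,-.063,.125-DZ),INS); robot.hold(.2); st("above")
hit=robot.movel(W(0,-.063,.0835-DZ),v=.03,contact_N=4); s=st(f"hit={hit}")
E
```

```text
now t7.30 loc mm [ -0.5 -63.6 143.6] F rail [ 0.  -0.2 -1.7] gap 0.0252
above t7.75 loc mm [  0.3 -63.  125.9] F rail [ 0.3 -0.5 -1.8] gap 0.0251
hit=False t9.28 loc mm [  0.1 -63.   83.8] F rail [ 0.9  0.7 -1.7] gap 0.0257
```

```bash
python3 - <<'E'
from h import *
hit=robot.movel(W(0,-.063,.0755-DZ),v=.02,contact_N=14); st(f"down hit={hit}"); robot.hold(.2); st()
robot.movel(W(0,-.055,.0755-DZ),v=.03,contact_N=10); st("slid8")
hit=robot.movel(W(0,.01,.0755-DZ),v=.02,contact_N=5); st(f"slide hit={hit}"); robot.hold(.25); st()
E
```

```text
down hit=False t9.83 loc mm [  0.4 -63.   76.5] F rail [-1.9  0.3  5.8] gap 0.0249
 t10.03 loc mm [  0.4 -62.9  76.6] F rail [-2.4  1.   6.3] gap 0.0256
slid8 t10.45 loc mm [  0.7 -55.8  76.8] F rail [-0.6 -2.9  5.6] gap 0.0252
slide hit=True t12.31 loc mm [  0.8 -19.4  77.2] F rail [-0.4 -1.5  4.7] gap 0.0252
 t12.56 loc mm [  0.8 -19.4  77.2] F rail [-0.7 -1.6  5.4] gap 0.0252
```

```bash
python3 - <<'E'
from h import *
robot.movel(W(0,-.0194,.074-DZ),v=.02,contact_N=10); st("lower")
hit=robot.movel(W(0,-.009,.074-DZ),v=.01,contact_N=6); st(f"push hit={hit}"); robot.hold(.3); st()
t=cams.snapshot("side"); cv2.imwrite("pics/side2.png",t)
cv2.imwrite("pics/c3.png",cv2.convertScaleAbs(cv2.resize(t[150:270,200:340],None,fx=5,fy=5,interpolation=cv2.INTER_CUBIC),alpha=1.5))
E
```

```text
lower t12.82 loc mm [  0.7 -19.5  75.1] F rail [ 0.2 -1.1  5.9] gap 0.0254
push hit=True t13.25 loc mm [  0.7 -19.4  75.3] F rail [ 0.1 -0.8  3.4] gap 0.0251
 t13.55 loc mm [  0.7 -19.4  75.3] F rail [ 0.3 -1.9  4.6] gap 0.0253
```

View pics/c3.png

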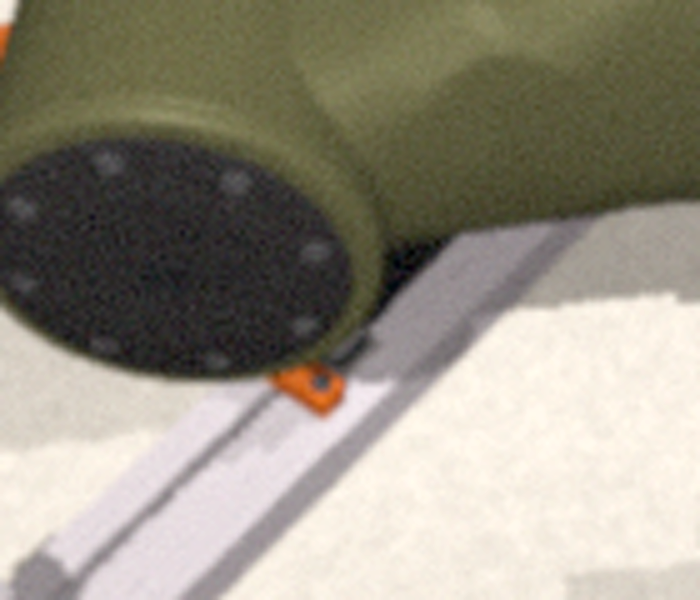

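```bash
python3 - <<'E'
from h import *
for y in(-.0185,-.0178,-.0171,-.0164,-.0157):
    robot.movel(W(0,y,.074-DZ),v=.01,contact_N=12); robot.hold(.3); s=st(f"push {y}")
    f=s["force"]; fy=-np.sin(P[2])*f[0]+np.cos(P[2])*f[1]
    if fy<-7: break
E
```

```text
push -0.0185 t14.18 loc mm [  0.6 -19.3  75.2] F rail [ 0.5 -3.5  7.3] gap 0.0253
push -0.0178 t14.73 loc mm [  0.6 -19.1  75.2] F rail [ 0.1 -6.2  8.7] gap 0.0255
push -0.0171 t15.28 loc mm [  0.7 -19.   75.3] F rail [ 0.4 -8.9  8. ] gap 0.0252
```

```bash
python3 - <<'E'
from h import *
robot.movel(W(0,-.0182,.074-DZ),v=.01); st("ease")
robot.movel(W(0,-.0182,.0672-DZ),v=.02,contact_N=14); robot.hold(.2); s=st("pressed")
for z in (.0662,.0655):
    if loc(s["tcp_pos"])[2]>.0695: robot.movel(W(0,-.0182,z-DZ),v=.02,contact_N=10); robot.hold(.2); s=st("more")
E
```

```text
ease t15.54 loc mm [  0.6 -19.2  75.2] F rail [-0.9 -5.4  7.8] gap 0.0252
pressed t16.23 loc mm [  0.8 -19.4  69.7] F rail [-2.3 -5.6 13.5] gap 0.0251
more t16.68 loc mm [  0.8 -19.3  69. ] F rail [-3.8 -6.4 15.3] gap 0.0255
```

```bash
python3 - <<'E'
from h import *
for k in(1,2,3):
    robot.movel(W(0,-.0186,.0662-DZ),frame=[np.pi,0,INS[2]+k*np.pi/6],v=.02); robot.hold(.1); s=st(k); print(s["ee_rot"].round(3),s["ft_torque"].round(2))
robot.hold(.2); st("turned")
E
```

```text
1 t17.46 loc mm [  2.5 -19.   69.7] F rail [ 2.2 -4.4 12.2] gap 0.0254
[-3.136e+00 -3.000e-03 -1.248e+00] [-1.6  -0.61  0.07]
2 t18.23 loc mm [  3.3 -17.9  70.2] F rail [ 4.4 -1.6 13.4] gap 0.0249
[-3.136 -0.007 -0.724] [-0.65 -1.42 -0.  ]
3 t19.01 loc mm [  2.4 -17.   69.2] F rail [ 2.1  1.6 10.7] gap 0.0253
[-3.138 -0.007 -0.201] [ 0.67 -1.01 -0.  ]
turned t19.21 loc mm [  2.4 -17.   69.2] F rail [ 2.5  1.3 11. ] gap 0.0252
```

```bash
python3 - <<'E'
from h import *
z=.0657-DZ
robot.movel(W(.002,-.0185,z),v=.01); robot.hold(.2); st("recentre")
for y in(-.0177,-.017,-.0163,-.0156,-.0149,-.0142,-.0135):
    robot.movel(W(.002,y,z),v=.01); robot.hold(.15); s=st(f"push {y}")
    f=s["force"]
    if -np.sin(P[2])*f[0]+np.cos(P[2])*f[1]<-5: break
print(s["ee_rot"])
E
```

```text
recentre t19.77 loc mm [  3.  -17.   67.9] F rail [-2.   2.5 11.6] gap 0.0255
push -0.0177 t20.17 loc mm [  2.9 -16.8  67.9] F rail [-1.4  0.3 10.8] gap 0.0250
push -0.017 t20.57 loc mm [  2.9 -16.7  67.9] F rail [-1.4 -0.8 11.7] gap 0.0249
push -0.0163 t20.97 loc mm [  2.9 -16.6  67.8] F rail [-2.2 -3.4 11.4] gap 0.0254
push -0.0156 t21.37 loc mm [  2.9 -16.4  67.8] F rail [-1.6 -3.8 12. ] gap 0.0254
push -0.0149 t21.77 loc mm [  2.9 -16.3  67.8] F rail [-1.2 -5.3 12.2] gap 0.0250
[ 3.13904481e+00 -2.08498536e-03 -2.01516315e-01]
```

```bash
python3 - <<'E'
from h import *
robot.movel(W(.002,-.0158,.0657-DZ),v=.01)
for z in(.068,.070,.072,.0735,.0745,.0755):
    robot.movel(W(.002,-.0158,z-DZ),v=.02); robot.hold(.15); s=st(z)
    if s["force"][2]<-3: break
print(s["ee_rot"])
E
```

```text
0.068 t22.43 loc mm [  2.8 -16.5  69.9] F rail [-1.8 -4.  10.4] gap 0.0251
0.07 t22.83 loc mm [  2.8 -16.4  71.6] F rail [-0.3 -3.1  8.4] gap 0.0253
0.072 t23.23 loc mm [  2.7 -16.4  73.3] F rail [-0.4 -3.4  8.5] gap 0.0252
0.0735 t23.63 loc mm [  2.6 -16.4  74.3] F rail [ 1.9 -3.4  5.7] gap 0.0251
0.0745 t24.03 loc mm [  2.6 -16.4  74.4] F rail [ 5.  -4.7  2.1] gap 0.0250
0.0755 t24.43 loc mm [  2.5 -16.4  74.4] F rail [ 7.  -3.6 -2.1] gap 0.0252
[ 3.14069379e+00 -4.76371315e-04 -2.01931188e-01]
```

```bash
python3 - <<'E'
from h import *
robot.movel(W(.0032,-.0162,.0748-DZ),v=.01); robot.hold(.2); st("ease")
robot.let_go(); robot.hold(.2); s=st("open")
p=s["tcp_pos"]; robot.movel([p[0],p[1],p[2]+.1],v=.1); st("up")
robot.move_ptp([.35,-.35,.25],[np.pi,0,-1.5])
ims={n:cams.snapshot(n) for n in("top","side")}
for n in ims: cv2.imwrite(f"pics/{n}3.png",ims[n])
z=lambda im,x,y,w,h,k:cv2.convertScaleAbs(cv2.resize(im[y:y+h,x:x+w],None,fx=k,fy=k,interpolation=cv2.INTER_CUBIC),alpha=1.5)
cv2.imwrite("pics/c4.png",np.hstack([z(ims["top"],225,180,65,80,6),z(ims["side"],235,175,65,80,6)]))
st()
E
```

```text
ease t24.93 loc mm [  2.9 -16.5  74.4] F rail [ 0.5 -3.3  1.5] gap 0.0254
open t25.74 loc mm [  3.2 -16.2  74.8] F rail [0.6 0.6 0.1] gap 0.0852
up t26.89 loc mm [  2.8 -16.3 173.8] F rail [-0.  -0.  -0.3] gap 0.0855
 t28.64 loc mm [-142.9 -432.3  257.8] F rail [ 0.  -1.  -0.7] gap 0.0851
```

View pics/c4.png

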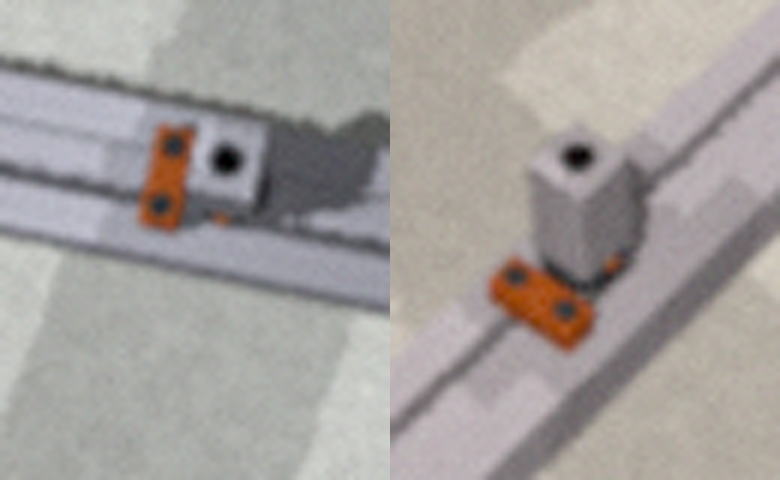

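The foot stands locked, its orange mark facing across the rail (top crop (222,218)) and its flange against the stop. One numeric check of the bore, then hand in.

```bash
python3 - <<'E'
from h import *
for n,(u,v) in(("top",(262,206)),("side",(266,201))):
    g=cv2.imread(f"pics/{n}3.png").min(2).astype(float); w=g[v-6:v+7,u-6:u+7]; wt=np.clip(60-w,0,None); yy,xx=np.mgrid[v-6:v+7,u-6:u+7]
    b=[(wt*xx).sum()/wt.sum(),(wt*yy).sum()/wt.sum()]; print(n,b,(loc(onplane(n,[b],.100)[0])*1e3).round(1))
robot.hand_in()
E
```

```text
top [np.float64(262.11096256684493), np.float64(206.37299465240642)] [  0.4 -17.7 108.2]
side [np.float64(265.9059080962801), np.float64(200.72647702407002)] [  0.6 -18.5 108.2]
the job is handed in; nothing more can be done
```

I put the loose rod foot into the rail, locked it against the orange stop, released it and handed the job in at about 29 s. No verdict is reported, so the result below rests on my own checks.

- **Sequence:** I took the foot farthest from the base and lowered its nut lengthwise into the slot without touching the lips. I slid it to the stop and pushed with about 9 N on the tool. Then I pressed it to about 69 mm, turned it 90°, re-seated it on the stop and let it up. It stopped rising at 74.4 mm, where the lips took the spring load (locked height is 75 mm).
- **Last checks:** Pictures taken after release show it upright and across the rail, with the flange at the stop. The bore measured 0.4 to 0.6 mm from the rail's centre line. The hand was clear and open.
- **Disagreements:**
  - The two cameras put the foot at −17.7 and −18.5 mm along the rail, while feel put it at about −16.7 mm. That is within the calibration error, so I trusted the felt contact.
  - During the turn the tool drifted up to about 3 mm sideways. I took this to be the foot sitting about 2.5 mm off-centre in the jaws, and re-centred it before letting it up.
- **Not checked:** I did not measure the bystanders afterwards. Nothing suggested they were touched.

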